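Dig the big spanner out of the kiln-furniture bin

ROBOT

A 7-joint arm with a two-finger parallel gripper is mounted at the origin on the work surface. World frame = base frame: x ahead of the robot, y to its left, z up, the work surface at z = 0. Lengths are in m, angles in rad, forces in N, time in s.
With the tool pointing down it reaches from about 0.4 to 0.9 m from the base axis. Payload 5.6 kg.
Tool frame: the origin (TCP) lies on the centre line of the jaws, within the pads' length; the fingertips stand 22 mm ahead of it and the grasp point (between the pads) lies 3 mm ahead of it; z points along the fingers, y is the line along which they close (so a half turn about z gives the same grasp; the last joint's range is limited). The gripper opens to 92 mm and grips with 3 to 60 N. Pads are 20 mm wide; open, the fingers measure 128 mm over their backs; the gripper's body (75 mm by 189 mm) begins 69 mm behind the grasp point.
Start: joints at [1.293, 0.468, -0.012, 1.603, 0.006, 1.071, -0.056], TCP at [0.151, -0.632, 0.237] pointing down, gripper open.
Joint ranges: [-2.53, 2.53], [-0.31, 2.02], [-1.57, 1.55], [0.28, 2.44], [-1.29, 4.43], [0.15, 1.84], [-2.92, 2.92]. Speed limits (rad/s): [2.57, 2.57, 3.14, 3.14, 3.14, 3.14, 3.14].

INTERFACE

Orientations are given as a rotation vector (axis times angle).
In Python, from plant import status, eyes, ticket gives the robot as it stands.
- The arm moves only by the tool drive_tool, never from a script. Its argument "plan" is a list of rows, each an object of numbers: "claw": the opening in per cent of the stroke, from 0 (shut) to 100 (fully open); "x", "y", "z": the shift along the tool's x, y, z in units of 25 mm (1.0 is 25 mm); "turn": the turn about the tool's z in units of 5 degrees (1.0 is 5 degrees). In form: [{"claw": .., "x": .., "y": .., "z": .., "turn": ..}, ...]. A call has 1 to 12 rows; each row shifts and turns the commanded pose from where the row before left it, along the tool's axes as they then stand; what a row does not reach is not made up. A row lasts 1/12 s, in which the tool goes at most 41.7 mm and 7.16 degrees, less where a joint would pass 70% of its speed; a pose out of reach is approached as far as the arm can. A call is refused whole if a number of a shift passes 1 or a number of a turn 1, either way. A call with a gripper value outside its range is refused whole. The fingers move at their own pace and stop on an object; "force" is the grip in N (left out, the last holds). Time passes only in rows, so rows that do not move let the fingers close. It gives the time, the measured TCP pose, the force, the opening and the grip force at its end, in the units of the state.
- status.get_obs(): the state, without advancing time (a new reading comes with each control period).
- eyes.get_image(name): name is "side" or "top" or "wrist"; returns a dict with "img" (420x560x3 uint8, red, green, blue), "K" (3x3 intrinsics, pixels), "extrinsics" (4x4, takes a point from camera to world coordinates). Camera axes: x right, y down, z forward; pixel columns grow to the right and rows downward; lengths in m; the calibration is good to about 2 mm. A picture is of the moment at which its call begins. There is no depth.
- ticket.job_done(): hands the job in; it is judged then, once.
The state is a dict: "time_s": time; "joint_positions": joint angles; "joint_vel": joint speeds; "effort": joint torques, N m; "ee_pos": TCP position; "ee_rot": TCP orientation; "wrist_force": force on the tool from outside, world axes, zero at the start; "moment": the same for the moment, N m; "finger_gap": opening from 0.0 (shut) to 1.0 (fully open); "finger_force": force on a finger pad.
Only numpy, scipy, OpenCV 4.12 (cv2) and the standard library are available. Lean on these libraries where they do the work, as an engineer would, in place of code of your own. Each camera call takes 0.05 s, during which the arm holds its last target. There are 200 camera calls.

TASK

The big open-ended spanner lies in the wooden bin with the long square clay prop resting across it. Move that prop aside and lay it flat on the bin's floor clear of the spanner, then lift the spanner out and lay it flat on the free part of the ware board. Set both down and let go of them: do not drop them.

Things in the scene. Friction and masses are not known exactly. Their poses are not given: they have to be found in the camera images.
- spanner: The big steel spanner, about 203 mm long, lying flat on the bin's floor under the prop. Handle 16 mm wide, all of it 10 mm thick. Origin: centre of the handle, halfway through its thickness, so 5 mm above what it lies on (close to its centre of mass); x runs along the handle to the open jaw (38 mm wide, tip at x = +103 mm), the ring end (32 mm across) ends at x = -99 mm; z is up. About 0.2 kg. A smaller steel spanner (110 mm) lying uncovered in the same bin is not wanted.
- prop: The long kiln prop, a solid fired-clay bar 140 mm long with a square section of 40 x 40 mm, about 0.36 kg. It rests crosswise, balanced about level (it may lean up to 8 degrees) on the big spanner's handle, its underside 10 mm above the bin's floor. Origin: centre of the bar, 20 mm above its underside; x along its length, z up. A short prop of the same clay (70 mm long) elsewhere in the bin is not wanted.
- bin: Open plywood bin that cannot be moved, outside 276 mm (its x) by 376 mm (its y), 60 mm high; walls and floor 8 mm thick. Origin: centre of its underside; its inner floor is at z = 8 mm. The spanner and prop start in its +y half. In the -y half the strip of floor from y = -122 mm to y = 0 is empty; the strip along the -y wall, y below -122 mm, holds the short prop, the small spanner and a small steel collar.
- board: Ware board, a flat light-wood board that cannot be moved, 400 mm (its x) by 180 mm (its y), 18 mm thick, on the bench beside the bin. Origin: centre of its underside, so its top is at z = 18 mm. Two clay beakers, 60 mm across the rim and 70 mm tall, are stuck to it near its +x end, at x = +155 mm, y = -45 and +45 mm; the rest of it, from x = -200 to x = +115 mm, is free.
Not all that is in view belongs to the job. What is shaped like the prop but yellow is not meant.

How it is judged:
By the outcome, as a careful person would: the job done as asked, in the order asked, and still so for the second after the job is handed in, with the robot touching nothing.
It also fails if it takes over 56 s, if anything falls off the work surface, if the arm or the gripper's body presses on something with over 40 N, if the wrist force passes 120 N, or if a joint passes its speed limit or range.

## Working session

There is one attempt and no reset: what is moved stays moved. The work goes in short steps, Python scripts to look and compute and a tool call to move; the robot and the scene stay as the last step left them, time stands still between calls to the robot, and variables do not carry over. Pictures are saved under pics/ and viewed, at most 10 in all, crops included, and the job is handed in when it is done.

Besides the shell and the picture viewer there is one more tool, called after "Request:" by a JSON object that holds its "api" and its "payload". drive_tool: Moves the arm, as the interface text tells. Its arguments: {"type":"object","properties":{"plan":{"type":"array","items":{"type":"object","properties":{"claw":{"type":"number"},"x":{"type":"number"},"y":{"type":"number"},"z":{"type":"number"},"turn":{"type":"number"}}}},"force":{"type":"number"}},"required":["plan"]}

```bash
mkdir -p pics; ls; python3 - <<'E'
from plant import status, eyes
import cv2,pickle
for n in ("top","side"):
    d=eyes.get_image(n); cv2.imwrite(f"pics/{n}1.png",d["img"][:,:,::-1]); pickle.dump(d,open(f"{n}1.pkl","wb"))
    print(n,d["K"].tolist(),d["extrinsics"].round(4).tolist())
o=status.get_obs();print(o)
E
```

```text
pics
top [[437.42732082509855, 0.0, 278.51561428374316], [0.0, 437.42732082509855, 210.6775683000789], [0.0, 0.0, 1.0]] [[-0.0287, -0.9862, 0.1632, 0.2381], [-0.9994, 0.0315, 0.0146, -0.0015], [-0.0195, -0.1627, -0.9865, 1.0043], [0.0, 0.0, 0.0, 1.0]]
side [[409.9398617941363, 0.0, 280.0522826681947], [0.0, 409.9398617941363, 209.70248793768326], [0.0, 0.0, 1.0]] [[0.8895, -0.2969, 0.3474, 0.1318], [-0.457, -0.5799, 0.6745, -0.5217], [0.0012, -0.7587, -0.6515, 0.602], [0.0, 0.0, 0.0, 1.0]]
{'time_s': 0.1, 'joint_positions': array([ 1.29302832,  0.46828681, -0.01159099,  1.60353451,  0.00600338,
        1.07141363, -0.05629331]), 'joint_vel': array([ 0.00055786, -0.00149235, -0.00182376, -0.00111449,  0.00054363,
       -0.00067152, -0.00141148]), 'effort': array([ 4.96996381e-04, -5.21652818e+01, -1.28363774e-02, -2.44366229e+01,
       -5.68702875e-02,  1.40567860e-02,  5.71745625e-05]), 'ee_pos': array([ 0.15101379, -0.63170222,  0.23573584]), 'ee_rot': array([-3.11841888e+00, -3.67637662e-01,  4.88696253e-04]), 'wrist_force': array([-0.48088917,  0.20352651,  0.20551335]), 'moment': array([-0.01732008,  0.02140016, -0.01331696]), 'finger_force': 0.0, 'finger_gap': 1.002507180907831}
```

View pics/top1.png

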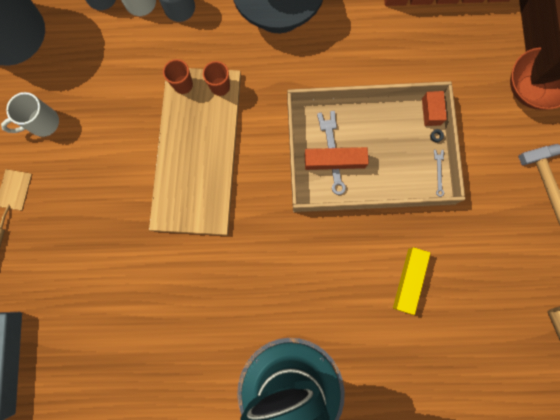

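View pics/side1.png

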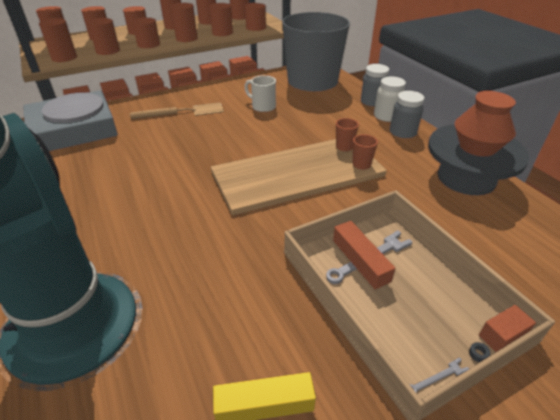

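The top view shows three prop-like things: a long red bar at (337,158) across the big spanner, a short red one at (434,108), and a yellow bar at (413,281) outside the bin. The long red bar fits, because it is clay, rests crosswise on the big spanner and lies in the half nearer the board. The big spanner runs (327,115)–(340,190), and the small one is at (440,173). I'll confirm this in an enlarged crop.

```bash
python3 - <<'E'
import cv2
t=cv2.imread("pics/top1.png")[75:220,280:470]; cv2.imwrite("pics/c1.png",cv2.resize(t,None,fx=4,fy=4,interpolation=cv2.INTER_CUBIC))
E
```

```text
(no output)
```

View pics/c1.png

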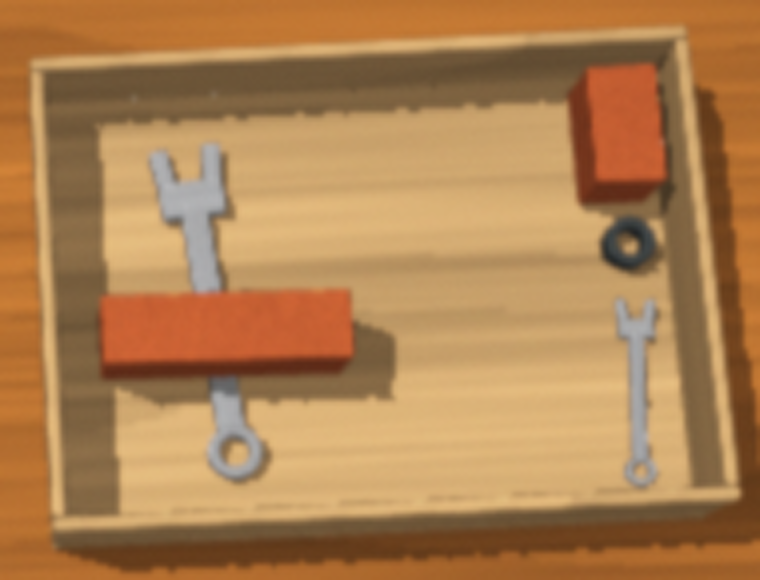

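Confirmed. In the crop, the long red bar is at (225,327) across the big spanner, which has its jaw at (190,170) and its ring at (236,452). The short prop, collar and small spanner sit along the right wall, and the middle strip is empty. Now the positions.

```bash
cat > h.py <<'E'
import numpy as np,pickle
from scipy.spatial.transform import Rotation as R
def ray(d,uv,z):
    p=np.linalg.inv(d["K"])@[uv[0],uv[1],1]; E=d["extrinsics"]; v=E[:3,:3]@p; c=E[:3,3]
    return c+v*(z-c[2])/v[2]
def proj(d,P):
    E=d["extrinsics"]; q=d["K"]@(E[:3,:3].T@(np.asarray(P)-E[:3,3])); return q[:2]/q[2]
def toolshift(o,target,yaw=None):
    "shift in tool axes, units of 25mm; turn units of 5deg so that tool y makes angle yaw (mod pi) in world"
    r=R.from_rotvec(o["ee_rot"]).as_matrix(); s=r.T@(np.asarray(target)-o["ee_pos"])/.025
    out=[s.round(2)]
    if yaw is not None:
        y=r[:,1]; cur=np.arctan2(y[1],y[0]); d=(yaw-cur+np.pi/2)%np.pi-np.pi/2
        out.append(round(-np.degrees(d)/5,2))   # tool z down: positive turn = negative world yaw
    return out
E
python3 - <<'E'
from h import *
d=pickle.load(open("top1.pkl","rb")); s=pickle.load(open("side1.pkl","rb"))
c=lambda u,v:(u/4+280-.375,v/4+75-.375)
def show(n,pts,z):
    P=np.array([ray(d,p,z) for p in pts]); print(n,(P[:,:2]*1000).round().tolist(),"L",[int(1000*np.linalg.norm(P[i]-P[i-1])) for i in range(len(P))],"mean",(P.mean(0)*1000).round(), "deg0-1",np.degrees(np.arctan2(*(P[1]-P[0])[[1,0]])).round(1)); return P
p=show("prop",[c(100,297),c(350,290),c(352,357),c(103,364)],.058)
show("spanner",[c(236,452),c(184,150)],.018)
show("bin",[c(32,62),c(683,28),c(738,490),c(55,520)],.06)
show("board",[(168,68),(240,71),(227,234),(150,230)],.018)
for q in p: print(proj(s,q).round())
E
```

```text
prop [[533.0, -50.0], [532.0, -190.0], [494.0, -189.0], [494.0, -50.0]] L [38, 139, 38, 138] mean [ 514. -120.   58.] deg0-1 -90.3
spanner [[451.0, -127.0], [634.0, -105.0]] L [184, 184] mean [ 542. -116.   18.] deg0-1 6.6
bin [[674.0, -16.0], [680.0, -388.0], [411.0, -393.0], [407.0, -21.0]] L [266, 371, 268, 372] mean [ 543. -205.   60.] deg0-1 -89.0
board [[761.0, 271.0], [746.0, 96.0], [351.0, 132.0], [366.0, 308.0]] L [396, 175, 396, 176] mean [556. 202.  18.] deg0-1 -94.8
[351. 220.]
[397. 268.]
[378. 275.]
[335. 226.]
```

```bash
python3 - <<'E'
from h import *
from plant import status
o=status.get_obs(); print(R.from_rotvec(o["ee_rot"]).as_matrix().round(2)); print(toolshift(o,[.514,-.12,.2],0),toolshift(o,[.514,-.12,.2],np.pi/2))
E
```

```text
[[ 0.97  0.23 -0.  ]
 [ 0.23 -0.97  0.  ]
 [-0.   -0.   -1.  ]]
[array([ 18.88, -16.53,   1.45]), np.float64(-15.31)] [array([ 18.88, -16.53,   1.45]), np.float64(2.69)]
```

Request:
{"api": "drive_tool", "payload": {"plan": [{"x": 0.5,"y": -0.44,"claw": 100},{"x": 1,"y": -0.87},{"x": 1,"y": -0.87},{"x": 1,"y": -0.87},{"x": 1,"y": -0.87},{"x": 1,"y": -0.87},{"x": 1,"y": -0.87},{"x": 1,"y": -0.87},{"x": 1,"y": -0.87},{"x": 1,"y": -0.87},{"x": 1,"y": -0.87},{"x": 1,"y": -0.87}]}}

```text
invalid input at $.plan[0]: expected keys claw, x, y, z, turn
```

Request:
{"api": "drive_tool", "payload": {"plan": [{"x": 1,"y": -0.87},{"x": 1,"y": -0.87},{"x": 1,"y": -0.87},{"x": 1,"y": -0.87},{"x": 1,"y": -0.87},{"x": 1,"y": -0.87},{"x": 0.9,"y": -0.87},{"x": 0.5,"y": -0.45,"z": 0.5},{"z": 0.5},{"turn": -1},{"turn": -1},{"turn": -1}]}}

```text
invalid input at $.plan[0]: expected keys claw, x, y, z, turn
```

Request:
{"api": "drive_tool", "payload": {"plan": [{"turn": -1},{"turn": -1},{"turn": -1},{"turn": -1},{"turn": -1},{"turn": -1},{"turn": -1},{"turn": -1},{"turn": -1},{"turn": -1},{"turn": -1},{"turn": -1}]}}

```text
invalid input at $.plan[0]: expected keys claw, x, y, z, turn
```

```bash
cat > look.py <<'E'
import sys,cv2
from h import *
from plant import status,eyes
n,f=sys.argv[1:3]
d=eyes.get_image(n); pickle.dump(d,open(f+".pkl","wb")); cv2.imwrite(f"pics/{f}.png",d["img"][:,:,::-1])
o=status.get_obs(); print(o["time_s"],o["ee_pos"].round(4),o["wrist_force"].round(1),o["finger_gap"],o["joint_positions"].round(2))
E
python3 look.py wrist w1; python3 -c "
from h import *
from plant import status
o=status.get_obs(); print(toolshift(o,[.514,-.12,.2],0)); print(R.from_rotvec(o['ee_rot']).as_matrix().round(3))"
```

```text
0.15 [ 0.151  -0.6318  0.2358] [ 0.3 -0.5 -0.2] 1.0007497852810103 [ 1.29  0.47 -0.01  1.6   0.01  1.07 -0.06]
[array([ 18.88, -16.53,   1.45]), np.float64(-15.31)]
[[ 0.973  0.233 -0.   ]
 [ 0.233 -0.973  0.001]
 [-0.    -0.001 -1.   ]]
```

View pics/w1.png

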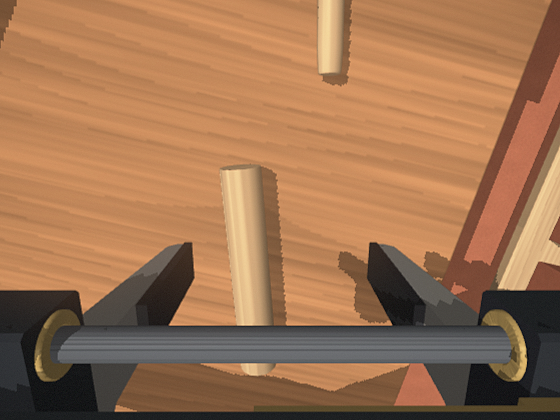

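The rows were refused because every key is required. The arm hasn't moved, so the wrist view only shows tool handles on the bench at (255,270) beneath the start pose. Resending with all keys.

Request:
{"api": "drive_tool", "payload": {"plan": [{"claw": 100,"x": 0.5,"y": -0.44,"z": 0,"turn": 0},{"claw": 100,"x": 1,"y": -0.87,"z": 0,"turn": 0},{"claw": 100,"x": 1,"y": -0.87,"z": 0,"turn": 0},{"claw": 100,"x": 1,"y": -0.87,"z": 0,"turn": 0},{"claw": 100,"x": 1,"y": -0.87,"z": 0,"turn": 0},{"claw": 100,"x": 1,"y": -0.87,"z": 0,"turn": 0},{"claw": 100,"x": 1,"y": -0.87,"z": 0,"turn": 0},{"claw": 100,"x": 1,"y": -0.87,"z": 0,"turn": 0},{"claw": 100,"x": 1,"y": -0.87,"z": 0,"turn": 0},{"claw": 100,"x": 1,"y": -0.87,"z": 0,"turn": 0},{"claw": 100,"x": 1,"y": -0.87,"z": 0,"turn": 0},{"claw": 100,"x": 1,"y": -0.87,"z": 0,"turn": 0}]}}

```text
time_s: 1.15
ee_pos: [0.3731, -0.3204, 0.2366]
ee_rot: [3.12, 0.368, -0.0]
wrist_force: [1.2, 0.5, -0.1]
finger_gap: 1.0
finger_force: 0.0
```

Request:
{"api": "drive_tool", "payload": {"plan": [{"claw": 100,"x": 1,"y": -0.87,"z": 0,"turn": 0},{"claw": 100,"x": 1,"y": -0.87,"z": 0,"turn": 0},{"claw": 100,"x": 1,"y": -0.87,"z": 0,"turn": 0},{"claw": 100,"x": 1,"y": -0.87,"z": 0,"turn": 0},{"claw": 100,"x": 1,"y": -0.87,"z": 0,"turn": 0},{"claw": 100,"x": 1,"y": -0.87,"z": 0,"turn": 0},{"claw": 100,"x": 0.9,"y": -0.87,"z": 0,"turn": 0},{"claw": 100,"x": 0.5,"y": -0.45,"z": 0.5,"turn": 0},{"claw": 100,"x": 0,"y": 0,"z": 0.5,"turn": 0},{"claw": 100,"x": 0,"y": 0,"z": 0,"turn": -1},{"claw": 100,"x": 0,"y": 0,"z": 0,"turn": -1},{"claw": 100,"x": 0,"y": 0,"z": 0,"turn": -1}]}}

```text
time_s: 2.15
ee_pos: [0.5142, -0.1196, 0.211]
ee_rot: [-3.043, -0.779, 0.002]
wrist_force: [0.0, 0.8, 0.2]
finger_gap: 1.002
finger_force: 0.0
```

Request:
{"api": "drive_tool", "payload": {"plan": [{"claw": 100,"x": 0,"y": 0,"z": 0,"turn": -1},{"claw": 100,"x": 0,"y": 0,"z": 0,"turn": -1},{"claw": 100,"x": 0,"y": 0,"z": 0,"turn": -1},{"claw": 100,"x": 0,"y": 0,"z": 0,"turn": -1},{"claw": 100,"x": 0,"y": 0,"z": 0,"turn": -1},{"claw": 100,"x": 0,"y": 0,"z": 0,"turn": -1},{"claw": 100,"x": 0,"y": 0,"z": 0,"turn": -1},{"claw": 100,"x": 0,"y": 0,"z": 0,"turn": -1},{"claw": 100,"x": 0,"y": 0,"z": 0,"turn": -1},{"claw": 100,"x": 0,"y": 0,"z": 0,"turn": -1},{"claw": 100,"x": 0,"y": 0,"z": 0,"turn": -1},{"claw": 100,"x": 0,"y": 0,"z": 0,"turn": -1}]}}

```text
time_s: 3.15
ee_pos: [0.5143, -0.1199, 0.2114]
ee_rot: [-2.246, -2.196, 0.001]
wrist_force: [0.1, 0.3, -0.2]
finger_gap: 0.998
finger_force: 0.0
```

```bash
python3 look.py wrist w2; python3 -c "
from h import *
from plant import status
o=status.get_obs(); print(toolshift(o,[.514,-.12,.2],0)); print(R.from_rotvec(o['ee_rot']).as_matrix().round(3))
d=pickle.load(open('w2.pkl','rb'))
for P in [(.533,-.05,.058),(.532,-.19,.058),(.494,-.189,.058),(.494,-.05,.058)]: print(proj(d,P).round())"
```

```text
3.2 [ 0.5143 -0.1199  0.2113] [-0.2 -0.5 -0. ] 1.0009386249053769 [ 0.65  0.36 -0.59  1.89  0.24  0.96 -0.07]
[array([-0.  , -0.01,  0.45]), np.float64(-0.22)]
[[ 0.019  1.    -0.001]
 [ 1.    -0.019  0.   ]
 [ 0.    -0.001 -1.   ]]
[301. 121.]
[301. 274.]
[261. 274.]
[255. 122.]
```

View pics/w2.png

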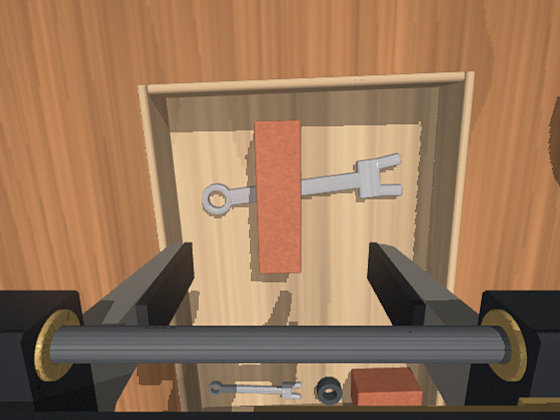

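The wrist view shows the long red bar with corners at (255,121)–(301,273), which matches the projected estimate to within a pixel or two. The handle runs under it from the ring at (217,199) to the jaw at (380,178). I can descend.

Request:
{"api": "drive_tool", "payload": {"plan": [{"claw": 100,"x": 0,"y": 0,"z": 0.5,"turn": -0.2},{"claw": 100,"x": 0,"y": 0,"z": 1,"turn": 0},{"claw": 100,"x": 0,"y": 0,"z": 1,"turn": 0},{"claw": 100,"x": 0,"y": 0,"z": 1,"turn": 0},{"claw": 100,"x": 0,"y": 0,"z": 1,"turn": 0},{"claw": 100,"x": 0,"y": 0,"z": 1,"turn": 0},{"claw": 100,"x": 0,"y": 0,"z": 0.5,"turn": 0},{"claw": 100,"x": 0,"y": 0,"z": 0.3,"turn": 0},{"claw": 100,"x": 0,"y": 0,"z": 0.2,"turn": 0},{"claw": 100,"x": 0,"y": 0,"z": 0,"turn": 0},{"claw": 30,"x": 0,"y": 0,"z": 0,"turn": 0},{"claw": 30,"x": 0,"y": 0,"z": 0,"turn": 0}], "force": 30}}

```text
time_s: 4.2
ee_pos: [0.5154, -0.1201, 0.0501]
ee_rot: [2.231, 2.209, 0.002]
wrist_force: [0.3, 1.4, -0.1]
finger_gap: 0.877
finger_force: 0.0
```

Request:
{"api": "drive_tool", "payload": {"plan": [{"claw": 30,"x": 0,"y": 0,"z": 0,"turn": 0},{"claw": 30,"x": 0,"y": 0,"z": 0,"turn": 0},{"claw": 30,"x": 0,"y": 0,"z": 0,"turn": 0},{"claw": 30,"x": 0,"y": 0,"z": 0,"turn": 0},{"claw": 30,"x": 0,"y": 0,"z": 0,"turn": 0},{"claw": 30,"x": 0,"y": 0,"z": 0,"turn": 0}]}}

```text
time_s: 4.7
ee_pos: [0.5139, -0.1199, 0.0491]
ee_rot: [-2.232, -2.21, 0.002]
wrist_force: [-4.6, -0.4, 2.9]
finger_gap: 0.445
finger_force: 2.0
```

Request:
{"api": "drive_tool", "payload": {"plan": [{"claw": 30,"x": 0,"y": 0,"z": 0,"turn": 0},{"claw": 30,"x": 0,"y": 0,"z": 0,"turn": 0},{"claw": 30,"x": 0,"y": 0,"z": 0,"turn": 0},{"claw": 30,"x": 0,"y": 0,"z": -0.2,"turn": 0},{"claw": 30,"x": 0,"y": 0,"z": -0.3,"turn": 0},{"claw": 30,"x": 0,"y": 0,"z": -0.5,"turn": 0},{"claw": 30,"x": 0,"y": 0,"z": -0.6,"turn": 0},{"claw": 30,"x": 0,"y": 0,"z": -0.6,"turn": 0},{"claw": 30,"x": 0,"y": 0,"z": -0.4,"turn": 0},{"claw": 30,"x": 0,"y": 0,"z": -0.2,"turn": 0},{"claw": 30,"x": 0,"y": 0,"z": 0,"turn": 0},{"claw": 30,"x": 0,"y": 0,"z": 0,"turn": 0}]}}

```text
time_s: 5.7
ee_pos: [0.5144, -0.1201, 0.1192]
ee_rot: [2.232, 2.21, -0.0]
wrist_force: [-0.2, -0.1, -3.5]
finger_gap: 0.432
finger_force: 30.0
```

```bash
python3 look.py side s2; python3 look.py wrist w3; python3 - <<'E'
import cv2,numpy as np
a=cv2.imread("pics/s2.png");b=cv2.imread("pics/w3.png");cv2.imwrite("pics/m1.png",np.hstack([cv2.resize(a,(400,300)),cv2.resize(b,(400,300))]))
E
```

```text
5.75 [ 0.5141 -0.12    0.1187] [ 0.4 -0.3 -3.6] 0.4319294858896464 [ 0.59  0.49 -0.53  1.97  0.35  0.78 -0.15]
5.8 [ 0.5139 -0.1199  0.1184] [-0.3  0.6 -3.8] 0.43219714817567245 [ 0.59  0.49 -0.53  1.97  0.35  0.78 -0.15]
```

View pics/m1.png

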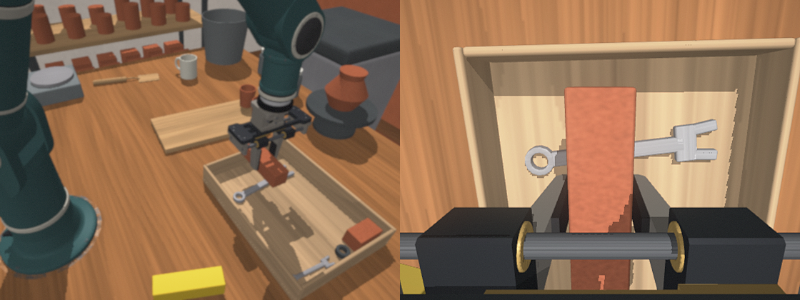

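The prop is held level (wrist shows 3.6 N), and the spanner stays behind on the floor. Next I carry the prop to the empty strip and turn it to lie along the bin's x.

Request:
{"api": "drive_tool", "payload": {"plan": [{"claw": 30,"x": -0.3,"y": 0.1,"z": 0,"turn": 0},{"claw": 30,"x": -0.7,"y": 0.2,"z": 0,"turn": 0},{"claw": 30,"x": -0.9,"y": 0.2,"z": 0,"turn": 0},{"claw": 30,"x": -0.9,"y": 0.2,"z": 0,"turn": 0},{"claw": 30,"x": -0.9,"y": 0.2,"z": 0,"turn": 0},{"claw": 30,"x": -0.9,"y": 0.2,"z": 0,"turn": 0},{"claw": 30,"x": -0.7,"y": 0,"z": 0,"turn": 0},{"claw": 30,"x": -0.4,"y": 0,"z": 0,"turn": 0},{"claw": 30,"x": 0,"y": 0,"z": 0,"turn": 0.5},{"claw": 30,"x": 0,"y": 0,"z": 0,"turn": 0.8},{"claw": 30,"x": 0,"y": 0,"z": 0,"turn": 1},{"claw": 30,"x": 0,"y": 0,"z": 0,"turn": 1}]}}

```text
time_s: 6.8
ee_pos: [0.5402, -0.2624, 0.1183]
ee_rot: [-2.529, -1.862, 0.001]
wrist_force: [-0.7, 0.5, -3.6]
finger_gap: 0.433
finger_force: 30.0
```

Request:
{"api": "drive_tool", "payload": {"plan": [{"claw": 30,"x": 0,"y": 0,"z": 0,"turn": 1},{"claw": 30,"x": 0,"y": 0,"z": 0,"turn": 1},{"claw": 30,"x": 0,"y": 0,"z": 0,"turn": 1},{"claw": 30,"x": 0,"y": 0,"z": 0,"turn": 1},{"claw": 30,"x": 0,"y": 0,"z": 0,"turn": 1},{"claw": 30,"x": 0,"y": 0,"z": 0,"turn": 1},{"claw": 30,"x": 0,"y": 0,"z": 0,"turn": 1},{"claw": 30,"x": 0,"y": 0,"z": 0,"turn": 1},{"claw": 30,"x": 0,"y": 0,"z": 0,"turn": 1},{"claw": 30,"x": 0,"y": 0,"z": 0,"turn": 1},{"claw": 30,"x": 0,"y": 0,"z": 0,"turn": 1},{"claw": 30,"x": 0,"y": 0,"z": 0,"turn": 1}]}}

```text
time_s: 7.8
ee_pos: [0.5403, -0.2621, 0.1184]
ee_rot: [-3.121, -0.349, 0.002]
wrist_force: [-0.2, -0.3, -3.1]
finger_gap: 0.432
finger_force: 30.0
```

Request:
{"api": "drive_tool", "payload": {"plan": [{"claw": 30,"x": 0,"y": 0,"z": 0,"turn": 1},{"claw": 30,"x": 0,"y": 0,"z": 0,"turn": 1},{"claw": 30,"x": 0,"y": 0,"z": 0,"turn": 0.7},{"claw": 30,"x": 0,"y": 0,"z": 0,"turn": 0}]}}

```text
time_s: 8.13
ee_pos: [0.5404, -0.2621, 0.1185]
ee_rot: [-3.141, 0.016, 0.002]
wrist_force: [-0.3, 0.3, -2.9]
finger_gap: 0.433
finger_force: 30.0
```

```bash
python3 look.py side s3;  python3 -c "
from h import *
from plant import status
o=status.get_obs(); print(toolshift(o,[.54,-.262,.039],np.pi/2)); print(R.from_rotvec(o['ee_rot']).as_matrix().round(3))"
```

```text
8.1833 [ 0.5404 -0.2621  0.1185] [-0.1  0.2 -3.1] 0.43443259401305284 [ 0.49  0.53 -0.12  1.81  0.08  0.81 -1.25]
[array([-0.01, -0.  ,  3.18]), np.float64(-0.09)]
[[ 1.    -0.007 -0.001]
 [-0.007 -1.     0.   ]
 [-0.001 -0.    -1.   ]]
```

Request:
{"api": "drive_tool", "payload": {"plan": [{"claw": 30,"x": 0,"y": 0,"z": 0.4,"turn": 0},{"claw": 30,"x": 0,"y": 0,"z": 0.7,"turn": 0},{"claw": 30,"x": 0,"y": 0,"z": 0.7,"turn": 0},{"claw": 30,"x": 0,"y": 0,"z": 0.6,"turn": 0},{"claw": 30,"x": 0,"y": 0,"z": 0.3,"turn": 0},{"claw": 30,"x": 0,"y": 0,"z": 0.2,"turn": 0},{"claw": 30,"x": 0,"y": 0,"z": 0.1,"turn": 0},{"claw": 30,"x": 0,"y": 0,"z": 0.05,"turn": 0},{"claw": 30,"x": 0,"y": 0,"z": 0,"turn": 0},{"claw": 30,"x": 0,"y": 0,"z": 0,"turn": 0}]}}

```text
time_s: 9.02
ee_pos: [0.5411, -0.2629, 0.0435]
ee_rot: [3.141, -0.015, 0.002]
wrist_force: [1.0, 0.9, -2.0]
finger_gap: 0.431
finger_force: 30.0
```

Request:
{"api": "drive_tool", "payload": {"plan": [{"claw": 30,"x": 0,"y": 0,"z": 0.04,"turn": 0},{"claw": 30,"x": 0,"y": 0,"z": 0,"turn": 0},{"claw": 30,"x": 0,"y": 0,"z": 0,"turn": 0}]}}

```text
time_s: 9.27
ee_pos: [0.5408, -0.2627, 0.0422]
ee_rot: [3.141, -0.015, 0.001]
wrist_force: [0.6, 0.8, -3.1]
finger_gap: 0.434
finger_force: 30.0
```

Request:
{"api": "drive_tool", "payload": {"plan": [{"claw": 30,"x": 0,"y": 0,"z": 0.04,"turn": 0},{"claw": 30,"x": 0,"y": 0,"z": 0,"turn": 0},{"claw": 30,"x": 0,"y": 0,"z": 0,"turn": 0}]}}

```text
time_s: 9.52
ee_pos: [0.5406, -0.2626, 0.0408]
ee_rot: [3.142, -0.015, -0.0]
wrist_force: [0.6, 0.5, -1.8]
finger_gap: 0.436
finger_force: 30.0
```

Request:
{"api": "drive_tool", "payload": {"plan": [{"claw": 30,"x": 0,"y": 0,"z": 0.04,"turn": 0},{"claw": 30,"x": 0,"y": 0,"z": 0,"turn": 0},{"claw": 30,"x": 0,"y": 0,"z": 0,"turn": 0}]}}

```text
time_s: 9.77
ee_pos: [0.5405, -0.2626, 0.0397]
ee_rot: [-3.141, 0.015, 0.0]
wrist_force: [-0.7, 0.4, -2.5]
finger_gap: 0.43
finger_force: 30.0
```

Request:
{"api": "drive_tool", "payload": {"plan": [{"claw": 30,"x": 0,"y": 0,"z": 0.04,"turn": 0},{"claw": 30,"x": 0,"y": 0,"z": 0,"turn": 0},{"claw": 30,"x": 0,"y": 0,"z": 0,"turn": 0}]}}

```text
time_s: 10.02
ee_pos: [0.5408, -0.2627, 0.0391]
ee_rot: [3.141, -0.015, 0.0]
wrist_force: [-0.7, 0.0, 0.2]
finger_gap: 0.432
finger_force: 30.0
```

Contact at z = 0.039, as predicted. One more nudge, then release and rise.

Request:
{"api": "drive_tool", "payload": {"plan": [{"claw": 30,"x": 0,"y": 0,"z": 0.03,"turn": 0},{"claw": 30,"x": 0,"y": 0,"z": 0,"turn": 0},{"claw": 60,"x": 0,"y": 0,"z": 0,"turn": 0},{"claw": 70,"x": 0,"y": 0,"z": 0,"turn": 0},{"claw": 70,"x": 0,"y": 0,"z": 0,"turn": 0},{"claw": 70,"x": 0,"y": 0,"z": 0,"turn": 0},{"claw": 70,"x": 0,"y": 0,"z": 0,"turn": 0},{"claw": 70,"x": 0,"y": 0,"z": 0,"turn": 0}]}}

```text
time_s: 10.68
ee_pos: [0.5406, -0.2627, 0.038]
ee_rot: [3.142, -0.015, -0.0]
wrist_force: [-1.2, 0.8, -0.3]
finger_gap: 0.703
finger_force: 0.0
```

Request:
{"api": "drive_tool", "payload": {"plan": [{"claw": 70,"x": 0,"y": 0,"z": -0.3,"turn": 0},{"claw": 70,"x": 0,"y": 0,"z": -0.6,"turn": 0},{"claw": 70,"x": 0,"y": 0,"z": -1,"turn": 0},{"claw": 70,"x": 0,"y": 0,"z": -1,"turn": 0},{"claw": 70,"x": 0,"y": 0,"z": -1,"turn": 0},{"claw": 70,"x": 0,"y": 0,"z": -0.6,"turn": 0},{"claw": 70,"x": 0,"y": 0,"z": -0.3,"turn": 0},{"claw": 70,"x": 0,"y": 0,"z": 0,"turn": 0}]}}

```text
time_s: 11.35
ee_pos: [0.5417, -0.2631, 0.1603]
ee_rot: [3.14, -0.015, 0.005]
wrist_force: [0.1, -0.3, -0.0]
finger_gap: 0.699
finger_force: 0.0
```

```bash
python3 look.py top t2; python3 -c "
from h import *
from plant import status
o=status.get_obs(); print(toolshift(o,[.5335,-.1175,.15],np.radians(96.6)))"
```

```text
11.4 [ 0.5408 -0.2628  0.1587] [-0.5 -0.5 -0.7] 0.7001347498723637 [ 0.49  0.48 -0.13  1.79  0.08  0.88 -1.25]
[array([-0.35, -5.81,  0.34]), np.float64(-1.43)]
```

Request:
{"api": "drive_tool", "payload": {"plan": [{"claw": 50,"x": -0.05,"y": -0.4,"z": 0,"turn": 0},{"claw": 50,"x": -0.05,"y": -0.8,"z": 0,"turn": 0},{"claw": 50,"x": -0.05,"y": -1,"z": 0,"turn": 0},{"claw": 50,"x": -0.05,"y": -1,"z": 0,"turn": 0},{"claw": 50,"x": -0.05,"y": -1,"z": 0,"turn": 0},{"claw": 50,"x": -0.05,"y": -0.9,"z": 0,"turn": 0},{"claw": 50,"x": -0.05,"y": -0.5,"z": 0,"turn": 0},{"claw": 50,"x": 0,"y": -0.2,"z": 0,"turn": 0},{"claw": 50,"x": 0,"y": 0,"z": 0,"turn": -0.7},{"claw": 50,"x": 0,"y": 0,"z": 0,"turn": -0.7},{"claw": 50,"x": 0,"y": 0,"z": 0,"turn": 0}]}}

```text
time_s: 12.32
ee_pos: [0.5329, -0.1184, 0.1574]
ee_rot: [3.136, 0.178, -0.002]
wrist_force: [0.3, -1.3, 0.9]
finger_gap: 0.501
finger_force: 0.0
```

```bash
python3 look.py wrist w4; python3 -c "
from h import *
from plant import status
o=status.get_obs(); print(toolshift(o,[.5335,-.1175,.033],np.radians(96.6)))
d=pickle.load(open('w4.pkl','rb'))
u=np.array([np.cos(.115),np.sin(.115),0])
for s in (-.083,-.06,0,.06,.103): print(s,proj(d,np.array([.5335,-.1175,.018])+s*u).round())"
```

```text
12.3667 [ 0.5329 -0.1185  0.1575] [-0.5 -0.2 -0.2] 0.4975516100868009 [ 0.31  0.4  -0.19  1.92  0.1   0.83 -1.39]
[array([ 0.03, -0.04,  4.98]), np.float64(-0.06)]
-0.083 [280. 292.]
-0.06 [280. 269.]
0 [280. 204.]
0.06 [280. 132.]
0.103 [280.  75.]
```

View pics/w4.png

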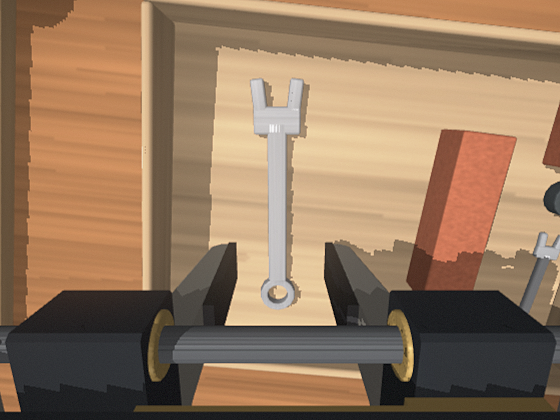

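The wrist view shows the spanner clear: ring at (278,292), jaw tips at (278,80), handle vertical in the picture at u = 277. That is about 2 mm left of the prediction and already aligned with the jaws. The prop lies flat at (465,210) in the empty strip. I'll correct and descend.

Request:
{"api": "drive_tool", "payload": {"plan": [{"claw": 50,"x": 0,"y": -0.1,"z": 0.5,"turn": 0},{"claw": 50,"x": 0,"y": 0,"z": 1,"turn": 0},{"claw": 50,"x": 0,"y": 0,"z": 1,"turn": 0},{"claw": 50,"x": 0,"y": 0,"z": 1,"turn": 0},{"claw": 50,"x": 0,"y": 0,"z": 0.7,"turn": 0},{"claw": 50,"x": 0,"y": 0,"z": 0.4,"turn": 0},{"claw": 50,"x": 0,"y": 0,"z": 0.2,"turn": 0},{"claw": 50,"x": 0,"y": 0,"z": 0.1,"turn": 0},{"claw": 50,"x": 0,"y": 0,"z": 0,"turn": 0},{"claw": 50,"x": 0,"y": 0,"z": 0,"turn": 0}], "force": 30}}

```text
time_s: 13.2
ee_pos: [0.5337, -0.1153, 0.0364]
ee_rot: [3.136, 0.176, 0.002]
wrist_force: [-0.2, 0.1, -0.5]
finger_gap: 0.502
finger_force: 0.0
```

Request:
{"api": "drive_tool", "payload": {"plan": [{"claw": 50,"x": 0,"y": 0,"z": 0.08,"turn": 0},{"claw": 50,"x": 0,"y": 0,"z": 0,"turn": 0},{"claw": 5,"x": 0,"y": 0,"z": 0,"turn": 0},{"claw": 5,"x": 0,"y": 0,"z": 0,"turn": 0},{"claw": 5,"x": 0,"y": 0,"z": 0,"turn": 0},{"claw": 5,"x": 0,"y": 0,"z": 0,"turn": 0},{"claw": 5,"x": 0,"y": 0,"z": 0,"turn": 0},{"claw": 5,"x": 0,"y": 0,"z": 0,"turn": 0},{"claw": 5,"x": 0,"y": 0,"z": 0,"turn": 0},{"claw": 5,"x": 0,"y": 0,"z": 0,"turn": 0}]}}

```text
time_s: 14.03
ee_pos: [0.533, -0.1152, 0.0336]
ee_rot: [3.136, 0.177, 0.0]
wrist_force: [-0.0, -0.2, 1.3]
finger_gap: 0.171
finger_force: 30.0
```

Request:
{"api": "drive_tool", "payload": {"plan": [{"claw": 5,"x": 0,"y": 0,"z": 0,"turn": 0},{"claw": 5,"x": 0,"y": 0,"z": 0,"turn": 0}]}}

```text
time_s: 14.2
ee_pos: [0.533, -0.1152, 0.0336]
ee_rot: [3.136, 0.177, 0.0]
wrist_force: [0.6, -0.3, 0.8]
finger_gap: 0.165
finger_force: 30.0
```

Request:
{"api": "drive_tool", "payload": {"plan": [{"claw": 5,"x": 0,"y": 0,"z": -0.2,"turn": 0},{"claw": 5,"x": 0,"y": 0,"z": -0.3,"turn": 0},{"claw": 5,"x": 0,"y": 0,"z": -0.6,"turn": 0},{"claw": 5,"x": 0,"y": 0,"z": -0.8,"turn": 0},{"claw": 5,"x": 0,"y": 0,"z": -0.8,"turn": 0},{"claw": 5,"x": 0,"y": 0,"z": -0.8,"turn": 0},{"claw": 5,"x": 0,"y": 0,"z": -0.6,"turn": 0},{"claw": 5,"x": 0,"y": 0,"z": -0.3,"turn": 0},{"claw": 5,"x": 0,"y": 0,"z": -0.1,"turn": 0},{"claw": 5,"x": 0,"y": 0,"z": 0,"turn": 0}]}}

```text
time_s: 15.03
ee_pos: [0.533, -0.1151, 0.1465]
ee_rot: [3.136, 0.177, 0.001]
wrist_force: [0.2, -0.4, -1.9]
finger_gap: 0.169
finger_force: 30.0
```

```bash
python3 look.py wrist w5; python3 look.py side s5; python3 -c "
from h import *
from plant import status
o=status.get_obs(); print(toolshift(o,[.511,.206,.145],np.radians(84.8)))
import cv2
a=cv2.imread('pics/s5.png');b=cv2.imread('pics/w5.png');cv2.imwrite('pics/m2.png',np.hstack([cv2.resize(a,(400,300)),cv2.resize(b,(400,300))]))"
```

```text
15.0833 [ 0.5325 -0.1151  0.1457] [-0.8  0.2 -3.3] 0.16912008263851475 [ 0.31  0.42 -0.19  1.93  0.11  0.81 -1.4 ]
15.1333 [ 0.5323 -0.115   0.1452] [-0.1  0.1 -1.6] 0.16912146983506604 [ 0.31  0.42 -0.19  1.93  0.11  0.81 -1.4 ]
[array([ 6.000e-01, -1.285e+01,  1.000e-02]), np.float64(2.33)]
```

View pics/m2.png

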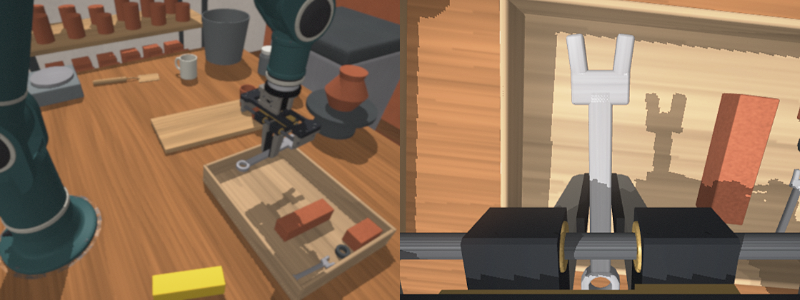

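The spanner is held, level and straight in the jaws (wrist shows about 2 N), and the prop lies flat on the floor. I'll carry the spanner to the board.

Request:
{"api": "drive_tool", "payload": {"plan": [{"claw": 5,"x": 0,"y": -0.4,"z": 0,"turn": 0},{"claw": 5,"x": 0.1,"y": -0.8,"z": 0,"turn": 0},{"claw": 5,"x": 0.1,"y": -1,"z": 0,"turn": 0},{"claw": 5,"x": 0.1,"y": -1,"z": 0,"turn": 0},{"claw": 5,"x": 0.1,"y": -1,"z": 0,"turn": 0},{"claw": 5,"x": 0.1,"y": -1,"z": 0,"turn": 0},{"claw": 5,"x": 0.1,"y": -1,"z": 0,"turn": 0},{"claw": 5,"x": 0,"y": -1,"z": 0,"turn": 0},{"claw": 5,"x": 0,"y": -1,"z": 0,"turn": 0},{"claw": 5,"x": 0,"y": -1,"z": 0,"turn": 0},{"claw": 5,"x": 0,"y": -1,"z": 0,"turn": 0},{"claw": 5,"x": 0,"y": -1,"z": 0,"turn": 0}]}}

```text
time_s: 16.13
ee_pos: [0.5151, 0.1666, 0.1451]
ee_rot: [3.136, 0.178, -0.003]
wrist_force: [-0.2, 0.9, -2.2]
finger_gap: 0.169
finger_force: 30.0
```

Request:
{"api": "drive_tool", "payload": {"plan": [{"claw": 5,"x": 0,"y": -0.8,"z": 0,"turn": 0},{"claw": 5,"x": 0,"y": -0.6,"z": 0,"turn": 0},{"claw": 5,"x": 0,"y": -0.25,"z": 0,"turn": 0},{"claw": 5,"x": 0,"y": 0,"z": 0,"turn": 0.5},{"claw": 5,"x": 0,"y": 0,"z": 0,"turn": 0.8},{"claw": 5,"x": 0,"y": 0,"z": 0,"turn": 0.7},{"claw": 5,"x": 0,"y": 0,"z": 0,"turn": 0.3},{"claw": 5,"x": 0,"y": 0,"z": 0,"turn": 0},{"claw": 5,"x": 0,"y": 0,"z": 0,"turn": 0}]}}

```text
time_s: 16.88
ee_pos: [0.5116, 0.2056, 0.1457]
ee_rot: [3.138, -0.137, -0.001]
wrist_force: [-0.4, 0.8, -2.5]
finger_gap: 0.168
finger_force: 30.0
```

```bash
python3 look.py wrist w6; python3 -c "
from h import *
from plant import status
o=status.get_obs(); print(toolshift(o,[.511,.206,.0436],np.radians(84.8)))"
```

```text
16.9333 [0.5116 0.2056 0.1458] [ 0.1 -0.4 -1.3] 0.1662075550821249 [-0.26  0.43 -0.23  1.91  0.13  0.81 -2.22]
[array([-0.02, -0.01,  4.09]), np.float64(0.04)]
```

View pics/w6.png

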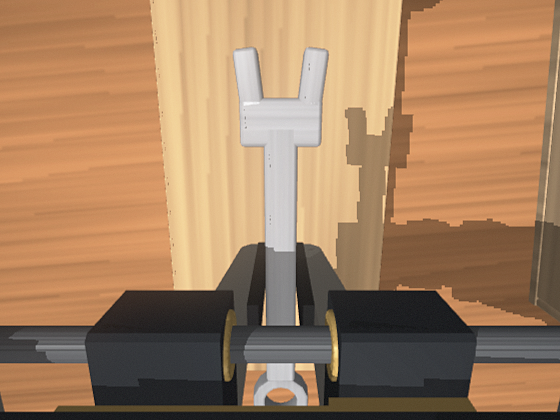

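The spanner hangs along the board, whose edges are at about u = 165 and 395, roughly centred and with no beaker nearby. Lowering.

Request:
{"api": "drive_tool", "payload": {"plan": [{"claw": 5,"x": 0,"y": 0,"z": 0.4,"turn": 0},{"claw": 5,"x": 0,"y": 0,"z": 0.8,"turn": 0},{"claw": 5,"x": 0,"y": 0,"z": 0.9,"turn": 0},{"claw": 5,"x": 0,"y": 0,"z": 0.8,"turn": 0},{"claw": 5,"x": 0,"y": 0,"z": 0.5,"turn": 0},{"claw": 5,"x": 0,"y": 0,"z": 0.3,"turn": 0},{"claw": 5,"x": 0,"y": 0,"z": 0.15,"turn": 0},{"claw": 5,"x": 0,"y": 0,"z": 0.05,"turn": 0},{"claw": 5,"x": 0,"y": 0,"z": 0,"turn": 0},{"claw": 5,"x": 0,"y": 0,"z": 0,"turn": 0},{"claw": 5,"x": 0,"y": 0,"z": 0,"turn": 0}]}}

```text
time_s: 17.85
ee_pos: [0.5124, 0.2061, 0.0494]
ee_rot: [-3.138, 0.138, -0.002]
wrist_force: [0.4, -0.6, -1.4]
finger_gap: 0.169
finger_force: 30.0
```

Request:
{"api": "drive_tool", "payload": {"plan": [{"claw": 5,"x": 0,"y": 0,"z": 0.05,"turn": 0},{"claw": 5,"x": 0,"y": 0,"z": 0,"turn": 0},{"claw": 5,"x": 0,"y": 0,"z": 0,"turn": 0},{"claw": 5,"x": 0,"y": 0,"z": 0,"turn": 0}]}}

```text
time_s: 18.18
ee_pos: [0.5119, 0.2058, 0.0475]
ee_rot: [-3.138, 0.139, -0.0]
wrist_force: [0.0, 0.9, -1.8]
finger_gap: 0.166
finger_force: 30.0
```

Request:
{"api": "drive_tool", "payload": {"plan": [{"claw": 5,"x": 0,"y": 0,"z": 0.08,"turn": 0},{"claw": 5,"x": 0,"y": 0,"z": 0,"turn": 0},{"claw": 5,"x": 0,"y": 0,"z": 0,"turn": 0},{"claw": 5,"x": 0,"y": 0,"z": 0,"turn": 0}]}}

```text
time_s: 18.52
ee_pos: [0.5118, 0.2058, 0.0452]
ee_rot: [3.138, -0.138, -0.0]
wrist_force: [-0.4, 0.5, -2.5]
finger_gap: 0.168
finger_force: 30.0
```

Request:
{"api": "drive_tool", "payload": {"plan": [{"claw": 5,"x": 0,"y": 0,"z": 0.05,"turn": 0},{"claw": 5,"x": 0,"y": 0,"z": 0,"turn": 0},{"claw": 5,"x": 0,"y": 0,"z": 0,"turn": 0},{"claw": 5,"x": 0,"y": 0,"z": 0,"turn": 0}]}}

```text
time_s: 18.85
ee_pos: [0.5118, 0.2058, 0.044]
ee_rot: [3.138, -0.139, -0.0]
wrist_force: [-0.2, 0.1, -2.1]
finger_gap: 0.168
finger_force: 30.0
```

Request:
{"api": "drive_tool", "payload": {"plan": [{"claw": 5,"x": 0,"y": 0,"z": 0.03,"turn": 0},{"claw": 5,"x": 0,"y": 0,"z": 0,"turn": 0},{"claw": 5,"x": 0,"y": 0,"z": 0,"turn": 0},{"claw": 5,"x": 0,"y": 0,"z": 0,"turn": 0}]}}

```text
time_s: 19.18
ee_pos: [0.5119, 0.2059, 0.0436]
ee_rot: [-3.138, 0.139, -0.0]
wrist_force: [-1.4, -0.4, 3.4]
finger_gap: 0.166
finger_force: 30.0
```

Request:
{"api": "drive_tool", "payload": {"plan": [{"claw": 5,"x": 0,"y": 0,"z": 0.03,"turn": 0},{"claw": 5,"x": 0,"y": 0,"z": 0,"turn": 0},{"claw": 5,"x": 0,"y": 0,"z": 0,"turn": 0},{"claw": 5,"x": 0,"y": 0,"z": 0,"turn": 0}]}}

```text
time_s: 19.52
ee_pos: [0.5119, 0.2058, 0.0436]
ee_rot: [3.138, -0.138, 0.0]
wrist_force: [-3.2, -1.3, 10.0]
finger_gap: 0.169
finger_force: 30.0
```

The spanner is firmly on the board at z = 0.0436, as predicted. Release (opening gently) and rise.

Request:
{"api": "drive_tool", "payload": {"plan": [{"claw": 5,"x": 0,"y": 0,"z": -0.02,"turn": 0},{"claw": 25,"x": 0,"y": 0,"z": 0,"turn": 0},{"claw": 50,"x": 0,"y": 0,"z": 0,"turn": 0},{"claw": 50,"x": 0,"y": 0,"z": 0,"turn": 0},{"claw": 50,"x": 0,"y": 0,"z": 0,"turn": 0},{"claw": 50,"x": 0,"y": 0,"z": 0,"turn": 0},{"claw": 50,"x": 0,"y": 0,"z": -0.3,"turn": 0},{"claw": 50,"x": 0,"y": 0,"z": -0.7,"turn": 0},{"claw": 50,"x": 0,"y": 0,"z": -1,"turn": 0},{"claw": 50,"x": 0,"y": 0,"z": -1,"turn": 0},{"claw": 50,"x": 0,"y": 0,"z": -1,"turn": 0},{"claw": 50,"x": 0,"y": 0,"z": -1,"turn": 0}]}}

```text
time_s: 20.52
ee_pos: [0.5116, 0.2058, 0.1698]
ee_rot: [-3.138, 0.138, -0.0]
wrist_force: [0.5, 0.7, 0.1]
finger_gap: 0.502
finger_force: 0.0
```

Request:
{"api": "drive_tool", "payload": {"plan": [{"claw": 50,"x": 0,"y": 0,"z": -0.5,"turn": 0},{"claw": 50,"x": 0,"y": 0,"z": -0.2,"turn": 0},{"claw": 50,"x": 0,"y": 0,"z": 0,"turn": 0},{"claw": 50,"x": 0,"y": 0,"z": 0,"turn": 0}]}}

```text
time_s: 20.85
ee_pos: [0.5115, 0.2056, 0.1852]
ee_rot: [3.138, -0.139, -0.001]
wrist_force: [0.2, 0.2, 0.3]
finger_gap: 0.501
finger_force: 0.0
```

```bash
python3 look.py wrist w7; python3 look.py side s7; python3 -c "
import cv2,numpy as np
a=cv2.imread('pics/s7.png');b=cv2.imread('pics/w7.png');cv2.imwrite('pics/m3.png',np.hstack([cv2.resize(a,(400,300)),cv2.resize(b,(400,300))]))"
```

```text
20.9 [0.5112 0.2055 0.1846] [ 0.3 -0.3 -0.7] 0.49600302173684796 [-0.25  0.38 -0.24  1.88  0.11  0.89 -2.2 ]
20.95 [0.511  0.2054 0.1843] [ 0.4  0.2 -0.5] 0.49868612068125845 [-0.25  0.38 -0.24  1.88  0.11  0.89 -2.2 ]
```

View pics/m3.png

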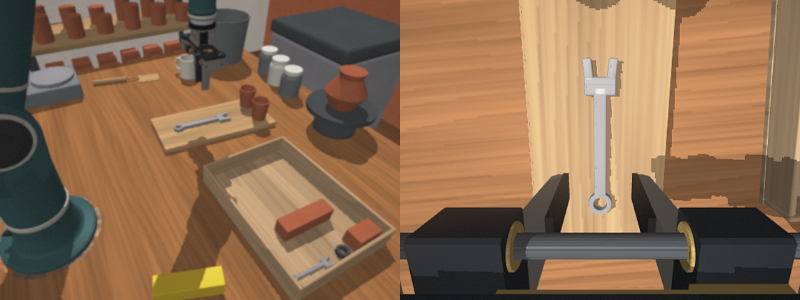

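The spanner lies flat on the free part of the board, at (200,122) in the side half of the picture. The prop lies flat in the bin at (303,218), and the gripper is clear of both. Handing in.

```bash
python3 -c "
from plant import ticket
print(ticket.job_done())"
```

```text
the job is handed in; nothing more can be done
None
```

I handed the job in at about 21 s. The prop lies flat on the bin's floor clear of where the spanner was, and the spanner lies flat on the free part of the ware board; both were set down and let go, and the gripper is clear.

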